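# Park and lock a bench press just past its pressing stroke

## Robot

A 6-joint arm with a two-finger parallel gripper is mounted at the origin on a cart in front of the work surface, level with it; the furniture and walls round the work are solid. World frame = base frame: x ahead of the robot, y to its left, z up, the work surface at z = 0. Lengths are in m, angles in rad, forces in N, time in s.
With the tool pointing down it reaches from about 0.375 to 0.975 m from the base axis. Payload 3.8 kg.
Tool frame: the origin (TCP) lies midway between the tips of the shut fingers; the grasp point (between the pads) lies 19 mm behind it; z points along the fingers, y is the direction in which the jaws open and shut (so a half turn about z gives the same grasp; the last joint's range is limited). The gripper opens to 88 mm and grips with 3 to 60 N. Pads are 18 mm wide; open, the fingers measure 123 mm over their backs; the gripper's body (75 mm by 187 mm) begins 45 mm behind the grasp point.
Start: joints at [-1.241, 0.264, 1.604, -0, 1.274, -0.037], TCP at [0.242, -0.63, 0.209] pointing down, gripper open.
Joint ranges: [-2.63, 2.63], [-0.94, 2.18], [0.31, 2.57], [-1.31, 4.45], [0, 2.66], [-2.55, 2.55]. Speed limits (rad/s): [2.57, 2.57, 3.14, 3.14, 3.14, 3.14].

## Interface

Orientations are given as a rotation vector (axis times angle).
In Python, from cell import * gives the robot as it stands.
- The arm moves only by the shell command python3 -m inch 'ROWS' [FORCE]. ROWS is JSON, a list that holds one entry, the list of rows, each a list of 7 numbers: the opening, from 0 (shut) to 1 (fully open), then the shift along the tool's x, y, z in m, then the turn, a rotation vector about the tool's x, y, z in degrees. A call has 1 to 12 rows; each row shifts and turns the commanded pose from where the row before left it, along the tool's axes as they then stand; what a row does not reach is not made up. A row lasts 1/8 s, in which the tool goes at most 62.5 mm and 10.7 degrees, less where a joint would pass 70% of its speed; a pose out of reach is approached as far as the arm can. A call is refused whole if a number of a shift passes 0.0625 or a number of a turn 10.7, either way. A call with a gripper value outside its range is refused whole. The fingers move at their own pace and stop on an object; FORCE is the grip in N (left out, the last holds). Time passes only in rows, so rows that do not move let the fingers close. It gives the time, the measured TCP pose, the force and the opening at its end, in the units of the state.
- observe(): the state, without advancing time (a new reading comes with each control period).
- read_camera(name): name is "side" or "top"; returns the picture (384x512x3 uint8, red, green, blue); there is no depth.
- camera_info(name): a dict with "vfov" (degrees; the focal length in pixels is half the picture's height over the tangent of half this angle, whatever the lens; pixels are square), "cx", "cy" (the principal point, pixels), "view" (4x4, takes a point from world to camera coordinates). Camera axes: x right, y down, z forward; pixel columns grow to the right and rows downward; lengths in m; the calibration is good to about 2 mm. A picture is of the moment at which its call begins. camera_info takes no time and is no camera call.
- sign_off(): hands the job in, once; it reports no verdict.
The state is a dict: "time": time; "joint_positions": joint angles; "qd": joint speeds; "joint_efforts": joint torques, N m; "position": TCP position; "ee_rot": TCP orientation; "ft_force": force on the tool from outside, world axes, zero at the start; "torque": the same for the moment, N m; "finger_gap": opening from 0.0 (shut) to 1.0 (fully open).
Only numpy, scipy, OpenCV 4.12 (cv2) and the standard library are available. Lean on these libraries where they do the work, as an engineer would, in place of code of your own. Each camera call takes 0.05 s, during which the arm holds its last target.

## Task

Turn the press's handwheel by its upright handle, slowly and counter-clockwise seen from above, until you feel the resistance climb to its peak and then give way, and stop just past it, where the wheel turns noticeably more easily than it did before the climb. Only then take the lock pin out of its rest and drop it gently, without forcing it, through the lock bush on the housing until its head sits fully down, and let go; do not turn the wheel with the pin in the bush, and leave the other things alone.

Things in the scene. Friction and masses are not known exactly. Their poses are not given: they have to be found in the camera images.
- press: Press drive: round grey housing fixed to the worktop, foot 224 mm, drum 196 mm across, top at 58 mm. Origin on the axle at worktop height, z up. On its -x side a round spring housing sticks out 30 mm at 31 mm height; on its -y side the lock bush stands on the drum's edge. Inside, unseen, a hub turns with the handwheel; its cam lifts a spring-loaded roller once a turn.
- handwheel: Spoked steel wheel on the housing, 112 mm across, rim 12 mm thick, rim top at 76 mm. Origin on the axle at worktop height; handle on its own +x side. Turns endlessly and stays where left. It is clamped on the hub at an unknown angle, new each time, so the handle does not show where the peak lies: the top of the cam comes after 57 to 109 degrees counter-clockwise from the start.
- handle_mid (a point): Middle of the handwheel's upright black handle: a cylinder 18 mm in diameter and 46 mm tall (78 to 124 mm above the worktop; this point at 101 mm), which spins freely on its spindle, 50 mm from the axle.
- lock_mouth (a point): Centre of the upper mouth of the lock bush, 74 mm above the worktop, 78 mm from the axle: steel block 30 x 30 x 16 mm with a vertical through hole 13 mm in diameter, chamfered 3 mm. The hub's hidden flange lies 22 mm below the mouth; with no slot beneath, the pin stops there with its head 24 mm proud of the bush.
- pin_head (a point): Mid-head of the loose lock pin (70 to 120 g), 22 mm above the head's underside. Head: dark steel cylinder 20 mm in diameter (23 mm in its lowest 3 mm), 38 mm tall; stem below: 10 mm in diameter, 46 mm long, foot chamfered 3 mm. z along the pin, up. At first it stands upright in the rest, head on the rest's top. Seated in the lock, this point is 22 mm above lock_mouth.
- pin_rest: Aluminium block 56 x 56 mm, top at 56 mm above the worktop, with a hole 13 mm in diameter, on a foot 86 x 66 x 6 mm, fixed to the worktop. Origin under its centre at worktop height; the hole is on its axis.
- tub: White lidded plastic tub, 68 mm in diameter, 90 mm tall, loose bystander; origin at the centre of its underside.
- beaker: Small clear beaker, 55 mm in diameter, 70 mm tall, loose bystander; origin at the centre of its underside.
- dropper: Brown dropper bottle, 42 mm in diameter, 134 mm tall, loose bystander; origin at the centre of its underside.
- axle (a point): Nut on the wheel's axle, 88 mm above the worktop. Push felt along the handle's circle: plain friction about 7 N; climbs from 25 degrees before the cam's top to about 13 N at 20 to 13 degrees before it; 7 N on the top; only 1 to 3 N from 10 to 20 degrees past; 7 N again beyond 25 past. The hub's lock slot is under the bush from 3 to 21 degrees past the top.

How it is judged:
By the outcome, as a careful person would: the job done as asked, in the order asked, and still so for the second after the job is handed in, with the robot touching nothing.
It also fails if it takes over 72 s, if anything falls off the work surface, if the arm or the gripper's body presses on something with over 40 N, if the wrist force passes 120 N, or if a joint passes its speed limit or range.

## Working session

There is one attempt and no reset: what is moved stays moved. The work goes in short steps, Python scripts to look and compute and a shell command to move; the robot and the scene stay as the last step left them, time stands still between calls to the robot, and variables do not carry over. Pictures are saved under pics/ and viewed, and the job is handed in when it is done.

```bash
mkdir -p pics; ls
python3 - <<'E'
from cell import *
import cv2,numpy as np
print(observe())
for n in("side","top"):
    im=read_camera(n); cv2.imwrite(f"pics/{n}0.png",im[:,:,::-1]); print(n,camera_info(n))
E
```

```text
pics
{'time': 0.0, 'joint_positions': array([-1.24090609e+00,  2.64766264e-01,  1.60536251e+00, -1.19245921e-05,
        1.27368510e+00, -3.69228862e-02]), 'qd': array([ 2.31590083e-04, -5.71847141e-05,  1.32996634e-03, -1.21533547e-04,
        3.11249451e-04, -1.34313680e-03]), 'joint_efforts': array([-2.79800719e-03, -5.02118969e+01, -3.56877923e+01,  7.27066258e-02,
        2.94315896e-02, -1.72363498e-04]), 'position': array([ 0.24181395, -0.62937447,  0.20758544]), 'ee_rot': array([-3.08674222e+00, -5.72568766e-01,  5.26613317e-04]), 'ft_force': array([0.41029051, 1.06471056, 0.71917138]), 'torque': array([-0.01705743, -0.00066975,  0.02077186]), 'finger_gap': 1.0005893664415628}
side {'vfov': 49.97254397413963, 'cx': 257.46856307388316, 'cy': 190.82946157217404, 'view': array([[-0.99994631,  0.00969007, -0.00367258,  0.59101034],
       [ 0.00939807,  0.69868678, -0.71536596,  0.05936514],
       [-0.00436596, -0.71536206, -0.69874034,  1.11320439],
       [ 0.        ,  0.        ,  0.        ,  1.        ]])}
top {'vfov': 47.988488782433464, 'cx': 251.8994301991707, 'cy': 186.03130339352288, 'view': array([[-1.25443917e-02, -9.99921313e-01,  7.70165774e-05,
         6.01678286e-03],
       [-9.78124722e-01,  1.22549509e-02, -2.07657997e-01,
         6.10145951e-01],
       [ 2.07640713e-01, -2.68027508e-03, -9.78201488e-01,
         1.10004531e+00],
       [ 0.00000000e+00,  0.00000000e+00,  0.00000000e+00,
         1.00000000e+00]])}
```

View pics/side0.png

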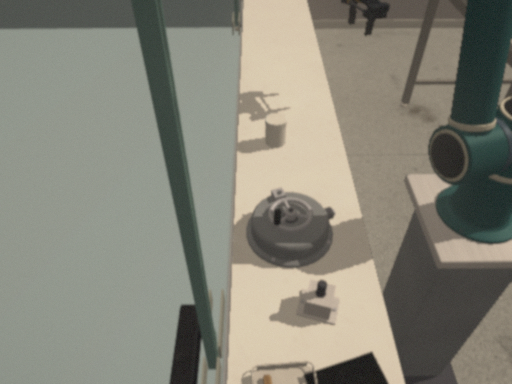

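View pics/top0.png

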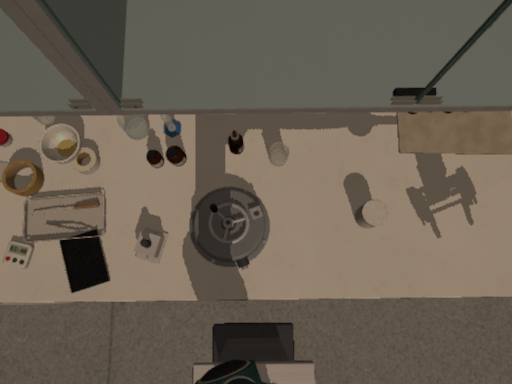

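Run:
```python
import cv2
a=cv2.imread("pics/top0.png")[170:290,110:290]; cv2.imwrite("pics/topc.png",cv2.resize(a,None,fx=4.4,fy=4.4,interpolation=cv2.INTER_CUBIC))
a=cv2.imread("pics/side0.png")[180:330,235:385]; cv2.imwrite("pics/sidec.png",cv2.resize(a,None,fx=4,fy=4,interpolation=cv2.INTER_CUBIC))
```

```text
(no output)
```

View pics/topc.png

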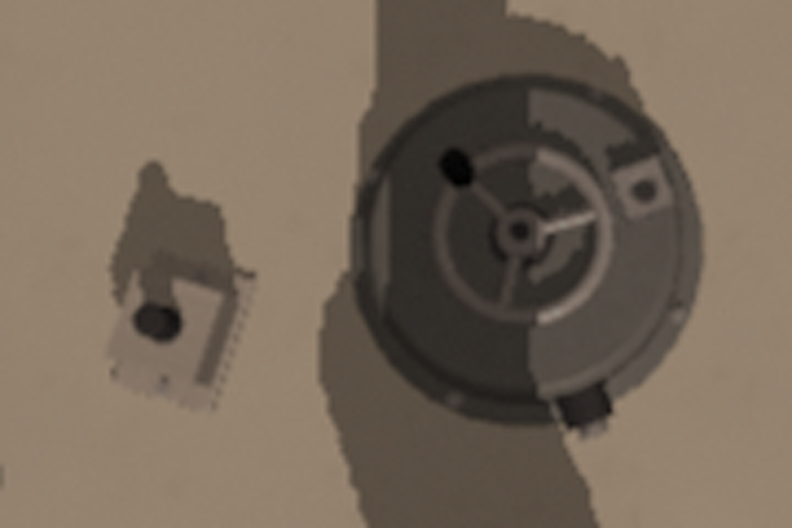

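View pics/sidec.png

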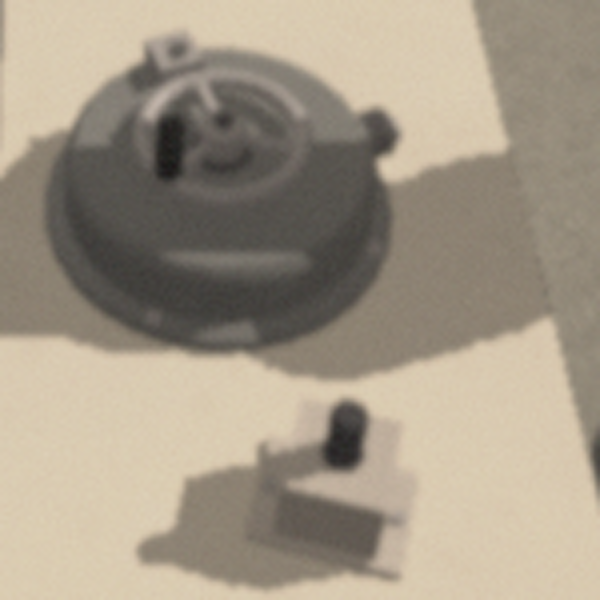

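```bash
cat > h.py <<'E'
import numpy as np,cv2
from cell import *
def K(n):
    c=camera_info(n); f=192/np.tan(np.radians(c["vfov"]/2)); return f,c["cx"],c["cy"],np.array(c["view"])
def ray(n,u,v):
    f,cx,cy,V=K(n); R=V[:3,:3];o=-R.T@V[:3,3]; d=R.T@np.array([(u-cx)/f,(v-cy)/f,1]); return o,d/np.linalg.norm(d)
def plane(n,u,v,z):
    o,d=ray(n,u,v); return o+d*(z-o[2])/d[2]
def tri(a,b):
    A=np.zeros((3,3));B=np.zeros(3)
    for n,p in(("top",a),("side",b)):
        o,d=ray(n,*p);M=np.eye(3)-np.outer(d,d);A+=M;B+=M@o
    return np.linalg.solve(A,B)
def proj(n,p):
    f,cx,cy,V=K(n); q=V[:3,:3]@p+V[:3,3]; return np.array([cx+f*q[0]/q[2],cy+f*q[1]/q[2]])
E
python3 - <<'E'
from h import *
T=lambda x,y:((x+.5)/4.4-.5+110,(y+.5)/4.4-.5+170)
S=lambda x,y:((x+.5)/4-.5+235,(y+.5)/4-.5+180)
P={}
for n,a,b,z in (("axle",(520,231),(224,118),.088),("handle",(457,167),(170,147),.101),("bush",(645,189),(176,48),.074),("pin",(157,322),(346,434),.078)):
    P[n]=plane("top",*T(*a),z)
    print(n,"tri",tri(T(*a),S(*b)).round(4),"top",P[n].round(4),"side",plane("side",*S(*b),z).round(4))
a=P["axle"]
for n in("handle","bush"):
    d=P[n]-a; print(n,np.hypot(*d[:2]),np.degrees(np.arctan2(d[1],d[0])))
# pin_rest top-face corners, foot corners (crop coords)
for nm,c,z in(("spring",(585,408),.031),):
    d=plane("top",*T(*c),z)-a; print(nm,d.round(4),np.degrees(np.arctan2(d[1],d[0])))
for n,u,v,z in (("beaker",278,160,.0),("dropper",236,148,0.05),("tub",375,222,0.05)):
    print(n,plane("top",u,v,z).round(3))
E
```

```text
axle tri [0.5103 0.0622 0.088 ] top [0.5101 0.0622 0.088 ] side [0.5104 0.0621 0.088 ]
handle tri [0.5459 0.0984 0.1025] top [0.5467 0.0984 0.101 ] side [0.5453 0.0973 0.101 ]
bush tri [ 0.536  -0.012   0.0754] top [ 0.5363 -0.0121  0.074 ] side [ 0.5358 -0.0135  0.074 ]
pin tri [0.4605 0.2772 0.0759] top [0.4602 0.2767 0.078 ] side [0.461  0.2785 0.078 ]
handle 0.051484927281855365 44.75205507524223
bush 0.07874462189941361 -70.59792591880661
spring [-0.1014 -0.0363 -0.057 ] -160.2894019220081
beaker [ 0.7   -0.078  0.   ]
dropper [0.722 0.041 0.05 ]
tub [ 0.51  -0.331  0.05 ]
```

```bash
cat >> h.py <<'E'
from scipy.spatial.transform import Rotation as Ro
def st():
    s=observe(); R=Ro.from_rotvec(s["ee_rot"]).as_matrix(); return s,R
def yaw(v): return np.degrees(np.arctan2(v[1],v[0]))
def go(target,tx=None):
    "print shift in current tool axes to target TCP & rotation (deg about tool z) for x-axis yaw tx"
    s,R=st(); d=R.T@(np.array(target)-s["position"]); print("t",s["time"],"tcp",s["position"].round(4),"xyaw",yaw(R[:,0]).round(2),"yyaw",yaw(R[:,1]).round(2),"zdir",R[:,2].round(4),"shift mm",(d*1000).round(1), "j",s["joint_positions"].round(2),"F",s["ft_force"].round(1))
    if tx is not None: print("turn z",-( (tx-yaw(R[:,0])+180)%360-180))
E
python3 -c "
from h import *
go([.546,.098,.2],45)"
python3 -m inch '[[[0.5,0,0,0,0,0,10]]]' 25; python3 -c "
from h import *
go([.546,.098,.2],45)"
```

```text
t 0.1 tcp [ 0.2418 -0.6295  0.2077] xyaw 21.02 yyaw -68.98 zdir [-6.0e-04  1.9e-03 -1.0e+00] shift mm [ 544.8 -570.     8.9] j [-1.24  0.26  1.61 -0.    1.27 -0.04] F [-0.  -0.8  0.4]
turn z -23.982650452298145
time: 0.22
position: [0.2419, -0.6296, 0.208]
ee_rot: [-3.126, -0.295, 0.001]
ft_force: [-0.7, 0.3, -0.0]
finger_gap: 0.91
t 0.225 tcp [ 0.2419 -0.6296  0.208 ] xyaw 10.77 yyaw -79.23 zdir [-5.0e-04  1.4e-03 -1.0e+00] shift mm [ 434.7 -658.     8.9] j [-1.24  0.26  1.6  -0.    1.27  0.14] F [-0.7  0.3 -0. ]
turn z -34.23166629048217
```

```bash
python3 -m inch '[[[0.5,0.033,-0.05,0,0,0,0],[0.5,0.033,-0.05,0,0,0,0],[0.5,0.033,-0.05,0,0,0,0],[0.5,0.033,-0.05,0,0,0,0],[0.5,0.033,-0.05,0,0,0,0],[0.5,0.033,-0.05,0,0,0,0],[0.5,0.033,-0.05,0,0,0,0],[0.5,0.033,-0.05,0,0,0,0],[0.5,0.033,-0.05,0,0,0,0],[0.5,0.033,-0.05,0,0,0,0],[0.5,0.033,-0.05,0,0,0,0],[0.5,0.033,-0.05,0,0,0,0]]]'
python3 -m inch '[[[0.5,0,0,0,0,0,-10],[0.5,0,0,0,0,0,-10],[0.5,0,0,0,0,0,-10],[0.5,0,0,0,0,0,-4.2],[0.5,0,0,0,0,0,0]]]'
python3 -c "
from h import *
go([.5462,.0982,.16],44.8)"
```

```text
time: 1.72
position: [0.5163, 0.0365, 0.2087]
ee_rot: [3.127, 0.302, -0.0]
ft_force: [0.0, -0.3, -0.2]
finger_gap: 0.503
time: 2.35
position: [0.5157, 0.0346, 0.2084]
ee_rot: [-2.9, -1.206, 0.001]
ft_force: [-0.4, 0.5, 0.1]
finger_gap: 0.504
t 2.35 tcp [0.5157 0.0346 0.2084] xyaw 45.17 yyaw -44.83 zdir [-9.e-04  0.e+00 -1.e+00] shift mm [ 66.7 -23.2  48.4] j [ 0.02 -0.04  1.94  0.    1.24  0.8 ] F [-0.4  0.5  0.1]
turn z 0.36733583110472523
```

```bash
python3 -m inch '[[[0.5,0.033,-0.0114,0,0,0,0],[0.5,0.033,-0.0114,0.012,0,0,0],[0.5,0,0,0.036,0,0,0],[0.5,0,0,0,0,0,0]]]'
python3 - <<'E'
from h import *
go([.5458,.0978,.088],44.8)
for n,(x,y,w,h) in (("top",(170,165,120,90)),("side",(235,170,120,90))):
    a=read_camera(n)[y:y+h,x:x+w,::-1]; cv2.imwrite(f"pics/{n}1.png",cv2.resize(a,None,fx=6,fy=6,interpolation=cv2.INTER_CUBIC))
E
```

```text
time: 2.85
position: [0.5435, 0.0973, 0.1575]
ee_rot: [-2.899, -1.206, 0.011]
ft_force: [-0.2, -1.1, 0.3]
finger_gap: 0.498
t 2.85 tcp [0.5435 0.0973 0.1575] xyaw 45.19 yyaw -44.81 zdir [-0.0074 -0.0011 -1.    ] shift mm [ 2.4  1.6 69.5] j [ 0.13  0.08  1.92 -0.    1.15  0.91] F [-0.2 -1.1  0.3]
turn z 0.38837193747693277
```

View pics/top1.png

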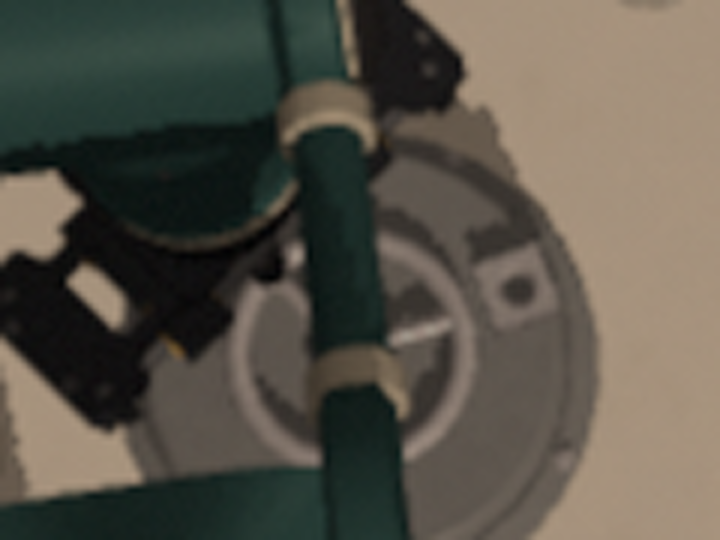

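View pics/side1.png

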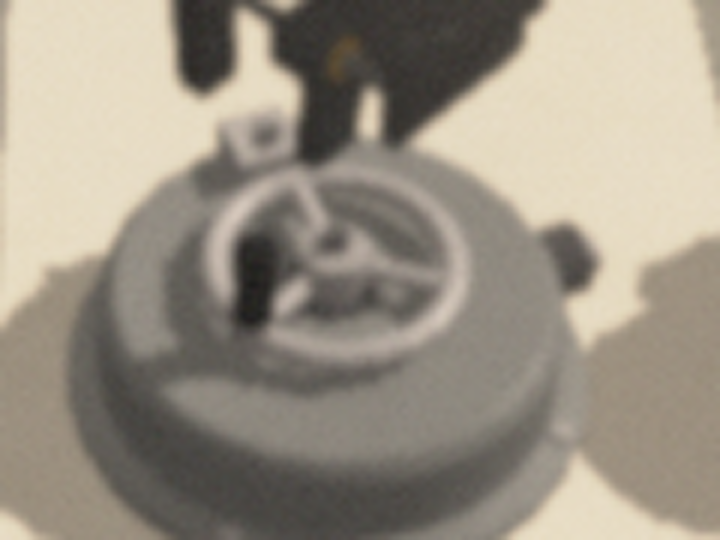

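```bash
python3 -c "
from h import *
print(proj('side',np.array([.5435,.0973,.1575])))"
python3 -m inch '[[[0.5,0.001,0.001,0.02,0,0,0],[0.5,0.001,0,0.02,0,0,0],[0.5,0,0,0.015,0,0,0],[0.5,0,0,0.01,0,0,0],[0.5,0,0,0,0,0,0]]]'
python3 -c "
from h import *
go([.5458,.0978,.088],44.8)"
```

```text
[278.66389586 199.58346669]
time: 3.58
position: [0.5479, 0.0979, 0.095]
ee_rot: [-2.9, -1.207, 0.003]
ft_force: [0.2, 0.5, 0.1]
finger_gap: 0.5
t 3.575 tcp [0.5479 0.0979 0.095 ] xyaw 45.2 yyaw -44.8 zdir [-1.6e-03 -2.0e-04 -1.0e+00] shift mm [-1.6 -1.4  7. ] j [ 0.13  0.14  1.97 -0.    1.03  0.91] F [0.2 0.5 0.1]
turn z 0.4011764020903854
```

```bash
python3 -m inch '[[[0.5,-0.0015,-0.0014,0.005,0,0,0.4],[0.3,0,0,0,0,0,0],[0.25,0,0,0,0,0,0],[0.22,0,0,0,0,0,0]]]'
python3 -c "
from h import *
go([.5458,.0978,.09],44.8)"
```

```text
time: 4.08
position: [0.5468, 0.0981, 0.0913]
ee_rot: [2.904, 1.198, 0.001]
ft_force: [-0.7, 0.5, 0.0]
finger_gap: 0.224
t 4.075 tcp [0.5468 0.0981 0.0913] xyaw 44.82 yyaw -45.18 zdir [ 7.e-04  1.e-04 -1.e+00] shift mm [-0.9 -0.5  1.3] j [0.13 0.14 1.98 0.   1.02 0.92] F [-0.7  0.5  0. ]
turn z 0.01825028795349226
```

```bash
python3 -m inch '[[[0.1,0,0,0,0,0,0],[0,0,0,0,0,0,0],[0,0,0,0,0,0,0]]]' 25
cat >> h.py <<'E'
C=np.array([.5103,.0622])
def feel():
    s,R=st(); p=s["position"][:2]-C; th=np.arctan2(p[1],p[0]); t=np.array([-np.sin(th),np.cos(th)]); r=np.array([np.cos(th),np.sin(th)])
    F=s["ft_force"]; print("t %.2f ang %.2f rad %.1fmm xyaw %.1f  push %.1f  radial %.1f fz %.1f Mz %.2f tipz %.4f gap %.3f j6 %.2f"%(s["time"],np.degrees(th),1e3*np.hypot(*p),yaw(R[:,0]),-F[:2]@t,F[:2]@r,F[2],s["torque"][2],s["position"][2],s["finger_gap"],s["joint_positions"][5]))
E
python3 -c "
from h import *
feel();feel()"
```

```text
time: 4.45
position: [0.5464, 0.0983, 0.0909]
ee_rot: [-2.904, -1.197, -0.0]
ft_force: [-0.9, 0.9, -0.1]
finger_gap: 0.143
t 4.45 ang 44.96 rad 51.1mm xyaw 44.8  push -1.3  radial -0.0 fz -0.1 Mz -0.01 tipz 0.0909 gap 0.143 j6 0.92
t 4.45 ang 44.96 rad 51.1mm xyaw 44.8  push -1.3  radial -0.0 fz -0.1 Mz -0.01 tipz 0.0909 gap 0.143 j6 0.92
```

```bash
python3 -m inch '[[[0,0,0,0,0,0,0],[0,0,0,0,0,0,0]]]'
python3 - <<'E'
from h import *
feel()
for n,(x,y,w,h) in (("top",(170,165,120,90)),("side",(235,160,120,90))):
    a=read_camera(n)[y:y+h,x:x+w,::-1]; cv2.imwrite(f"pics/{n}2.png",cv2.resize(a,None,fx=6,fy=6,interpolation=cv2.INTER_CUBIC))
E
```

```text
time: 4.7
position: [0.5465, 0.0983, 0.0909]
ee_rot: [-2.904, -1.197, -0.0]
ft_force: [-0.3, 2.7, 0.5]
finger_gap: 0.141
t 4.70 ang 44.91 rad 51.1mm xyaw 44.8  push -2.1  radial 1.7 fz 0.5 Mz 0.01 tipz 0.0909 gap 0.141 j6 0.92
```

View pics/side2.png

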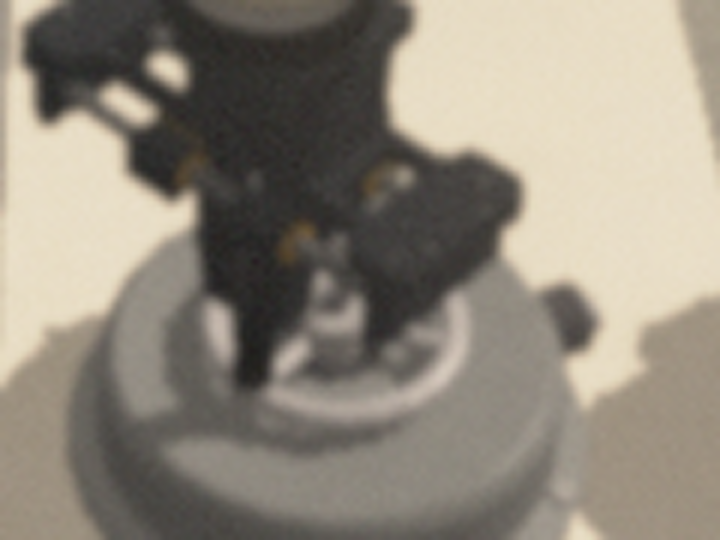

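```bash
python3 -m inch '[[[0,-0.00003,-0.00174,0,0,0,-2],[0,-0.00003,-0.00174,0,0,0,-2],[0,-0.00003,-0.00174,0,0,0,-2],[0,-0.00003,-0.00174,0,0,0,-2]]]' ; python3 -c "
from h import *
feel()"
python3 -m inch '[[[0,-0.00003,-0.00174,0,0,0,-2],[0,-0.00003,-0.00174,0,0,0,-2],[0,-0.00003,-0.00174,0,0,0,-2],[0,-0.00003,-0.00174,0,0,0,-2]]]' >/dev/null; python3 -c "
from h import *
feel()"
```

```text
time: 5.3
position: [0.5433, 0.1012, 0.0911]
ee_rot: [2.808, 1.4, 0.004]
ft_force: [5.7, -4.5, -3.3]
finger_gap: 0.14
t 5.30 ang 49.70 rad 51.1mm xyaw 53.0  push 7.3  radial 0.2 fz -3.3 Mz -0.04 tipz 0.0911 gap 0.140 j6 0.79
t 5.80 ang 57.49 rad 51.0mm xyaw 61.0  push 7.5  radial 0.5 fz -4.8 Mz -0.02 tipz 0.0912 gap 0.137 j6 0.66
```

```bash
python3 -m inch '[[[0,-0.00003,-0.00174,0,0,0,-2],[0,-0.00003,-0.00174,0,0,0,-2],[0,-0.00003,-0.00174,0,0,0,-2],[0,-0.00003,-0.00174,0,0,0,-2],[0,-0.00003,-0.00174,0,0,0,-2],[0,-0.00003,-0.00174,0,0,0,-2],[0,-0.00003,-0.00174,0,0,0,-2],[0,-0.00003,-0.00174,0,0,0,-2]]]' >/dev/null; python3 -c "
from h import *
feel()"
python3 -m inch '[[[0,-0.00003,-0.00174,0,0,0,-2],[0,-0.00003,-0.00174,0,0,0,-2]]]' >/dev/null; python3 -c "
from h import *
feel()"
python3 -m inch '[[[0,-0.00003,-0.00174,0,0,0,-2],[0,-0.00003,-0.00174,0,0,0,-2]]]' >/dev/null; python3 -c "
from h import *
feel()"
python3 -m inch '[[[0,-0.00003,-0.00174,0,0,0,-2],[0,-0.00003,-0.00174,0,0,0,-2]]]' >/dev/null; python3 -c "
from h import *
feel()"
```

```text
t 6.80 ang 73.14 rad 50.9mm xyaw 77.0  push 7.2  radial 0.3 fz -4.6 Mz -0.00 tipz 0.0912 gap 0.138 j6 0.39
t 7.05 ang 77.04 rad 50.8mm xyaw 81.0  push 6.7  radial 1.0 fz -6.1 Mz -0.01 tipz 0.0912 gap 0.135 j6 0.32
t 7.30 ang 80.97 rad 50.8mm xyaw 85.0  push 6.6  radial 1.6 fz -5.9 Mz -0.01 tipz 0.0912 gap 0.137 j6 0.26
t 7.55 ang 84.77 rad 50.7mm xyaw 89.0  push 9.1  radial 0.8 fz -5.7 Mz -0.04 tipz 0.0913 gap 0.136 j6 0.19
```

```bash
python3 -m inch '[[[0,-0.00003,-0.00174,0,0,0,-2],[0,-0.00003,-0.00174,0,0,0,-2]]]' >/dev/null; python3 -c "
from h import *
feel()"
python3 -m inch '[[[0,-0.00003,-0.00174,0,0,0,-2],[0,-0.00003,-0.00174,0,0,0,-2]]]' >/dev/null; python3 -c "
from h import *
feel()"
python3 -m inch '[[[0,-0.00003,-0.00174,0,0,0,-2]]]' >/dev/null; python3 -c "
from h import *
feel()"
python3 -m inch '[[[0,-0.00003,-0.00174,0,0,0,-2]]]' >/dev/null; python3 -c "
from h import *
feel()"
```

```text
t 7.80 ang 86.21 rad 50.7mm xyaw 93.0  push 13.0  radial 0.8 fz -6.1 Mz -0.02 tipz 0.0921 gap 0.123 j6 0.12
t 8.05 ang 90.32 rad 50.3mm xyaw 97.0  push 4.9  radial -0.7 fz 7.1 Mz -0.02 tipz 0.0944 gap 0.007 j6 0.05
t 8.18 ang 92.18 rad 50.2mm xyaw 99.0  push 4.3  radial 0.4 fz 6.7 Mz -0.04 tipz 0.0943 gap 0.006 j6 0.01
t 8.30 ang 94.20 rad 50.1mm xyaw 101.0  push 5.8  radial -1.0 fz 6.9 Mz -0.00 tipz 0.0943 gap 0.004 j6 -0.02
```

Run:
```python
from h import *
feel(); go([.5,.1,.1])
for n,(x,y,w,h) in (("top",(170,165,120,90)),("side",(235,160,120,90))):
    a=read_camera(n)[y:y+h,x:x+w,::-1]; cv2.imwrite(f"pics/{n}3.png",cv2.resize(a,None,fx=6,fy=6,interpolation=cv2.INTER_CUBIC))
```

```text
t 8.30 ang 94.20 rad 50.1mm xyaw 101.0  push 5.8  radial -1.0 fz 6.9 Mz -0.00 tipz 0.0943 gap 0.004 j6 -0.02
t 8.3 tcp [0.5066 0.1122 0.0943] xyaw 100.96 yyaw 10.96 zdir [ 1.020e-02  8.000e-04 -9.999e-01] shift mm [-10.7  -8.8  -5.8] j [ 0.17  0.07  2.06 -0.    1.01 -0.02] F [ 5.8 -0.5  6.9]
```

View pics/side3.png

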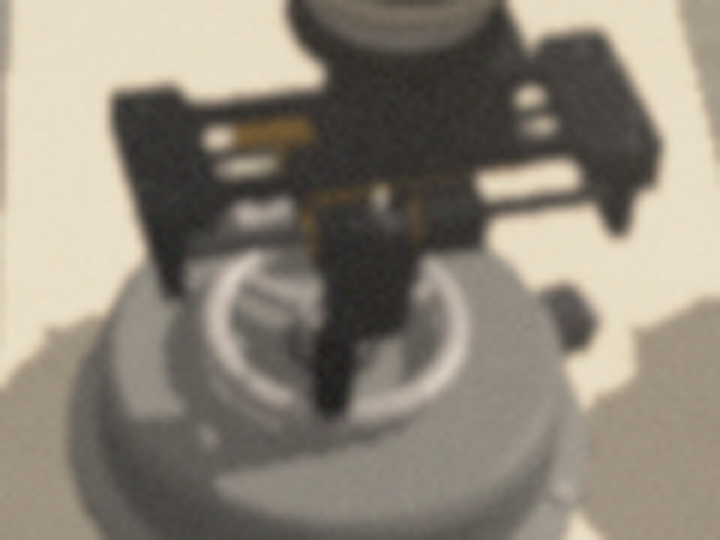

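View pics/top3.png

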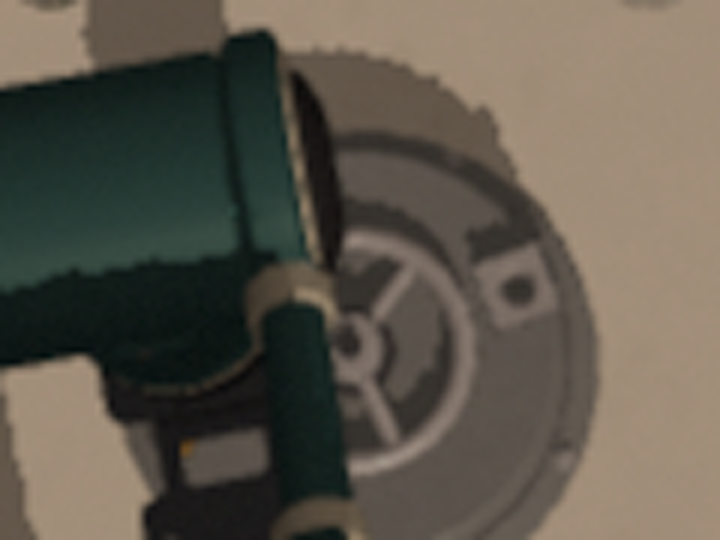

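```bash
python3 -c "
from h import *
f=lambda p:(((proj('side',np.array(p))-[235,160])*6).round(0))
print(f([.5066,.1122,.0943]),f([.5066,.1122,.1133]))
for a in(82,88,94): print(a,[f([C[0]+.05*np.cos(np.radians(a)),C[1]+.05*np.sin(np.radians(a)),z]) for z in(.078,.101,.124)])
"
```

```text
[353. 377.] [356. 345.]
82 [array([324., 404.]), array([327., 365.]), array([330., 325.])]
88 [array([337., 405.]), array([340., 366.]), array([343., 326.])]
94 [array([350., 404.]), array([353., 366.]), array([357., 326.])]
```

Run:
```python
from h import *
a=cv2.imread("pics/side3.png")[100:480,80:700].astype(float)
a=np.clip((a/255)**0.45*255*1.0,0,255).astype(np.uint8)
a=cv2.resize(a,(780,478)); cv2.imwrite("pics/side3g.png",a)
a=cv2.imread("pics/side1.png").astype(float)
a=np.clip((a/255)**0.45*255*1.0,0,255).astype(np.uint8); cv2.imwrite("pics/side1g.png",a)
```

```text
(no output)
```

View pics/side3g.png

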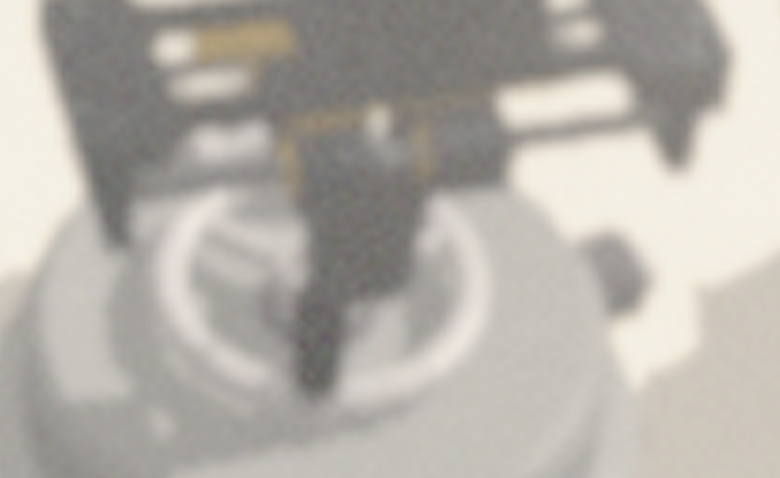

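View pics/side1g.png

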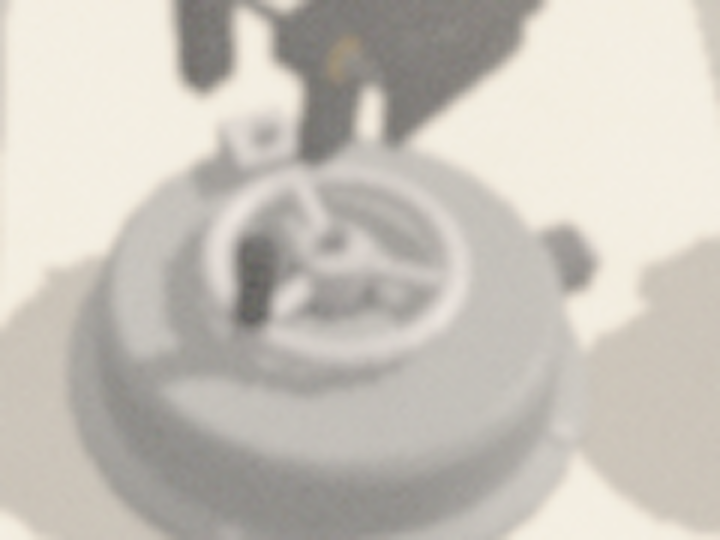

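```bash
python3 -m inch '[[[0,0,0,-0.03,0,0,0],[0,0,0,-0.03,0,0,0],[0.3,0,0,0,0,0,0],[0.3,0,0,0,0,0,0],[0.3,0,0,0,0,0,0]]]'
python3 - <<'E'
from h import *
feel(); s,R=st(); p=s["position"]
print(((proj('side',p)-[235,150])*7).round(), ((proj('side',p+[0,0,.028])-[235,150])*7).round())
for n,(x,y,w,h) in (("top",(170,165,120,90)),("side",(235,150,110,80))):
    a=read_camera(n)[y:y+h,x:x+w,::-1]; a=(np.power(a/255.,.5)*255).astype(np.uint8); k=7 if n=="side" else 6; cv2.imwrite(f"pics/{n}4.png",cv2.resize(a,None,fx=k,fy=k,interpolation=cv2.INTER_CUBIC))
E
```

```text
time: 9.02
position: [0.5006, 0.1116, 0.1493]
ee_rot: [-2.001, -2.42, 0.004]
ft_force: [0.1, 0.6, -1.4]
finger_gap: 0.294
t 9.03 ang 101.15 rad 50.4mm xyaw 100.8  push 0.2  radial 0.6 fz -1.4 Mz 0.02 tipz 0.1493 gap 0.294 j6 -0.02
[440. 396.] [446. 334.]
```

View pics/side4.png

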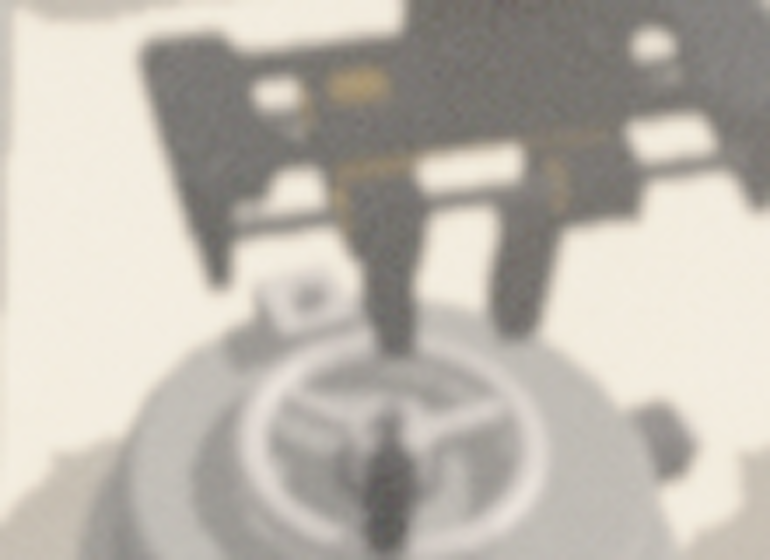

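View pics/top4.png

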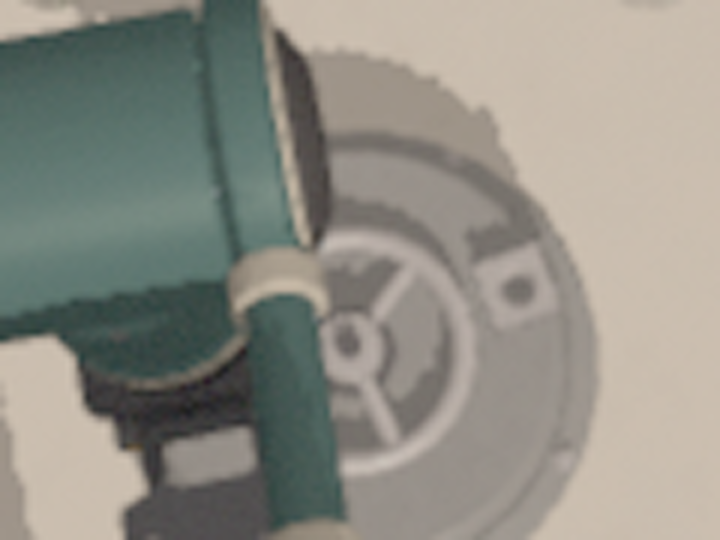

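```bash
python3 -c "
from h import *
for v in (470,480,490):
  p=plane('side',(389.5)/7-.5+235,(v+.5)/7-.5+150,.101); d=p[:2]-C; print(p.round(4),np.hypot(*d),yaw(d))
for r in(83,84,85,86): print(r,((proj('side',np.array([C[0]+.05*np.cos(np.radians(r)),C[1]+.05*np.sin(np.radians(r)),.101]))-[235,150]+.5)*7).round())
T=lambda x,y:((x+.5)/6-.5+170,(y+.5)/6-.5+165)
c=plane('top',*T(352,345),.08)
for q in((415,270),(393,440),(412,266),(396,443)): print(yaw((plane('top',*T(*q),.07)-plane('top',*T(352,344),.08))[:2]))
"
```

```text
[0.5147 0.0987 0.101 ] 0.03678902565676468 83.10613518143363
[0.515  0.1032 0.101 ] 0.04129596364106642 83.44388632456966
[0.5153 0.1077 0.101 ] 0.04577418995840673 83.71354055266565
83 [387. 500.]
84 [390. 500.]
85 [392. 500.]
86 [395. 500.]
-38.99007822929407
-157.13126641075903
-36.18579433123609
-156.28029906660657
```

```bash
python3 -m inch '[[[0.5,0,0,0,0,0,8.5],[0.5,0,0,0,0,0,8.5],[0.5,0,0,0,0,0,0]]]' >/dev/null
python3 -c "
from h import *
go([.5157,.1119,.085],83.8)"
```

```text
t 9.5 tcp [0.5013 0.1118 0.1502] xyaw 83.91 yyaw -6.09 zdir [-1.3e-03 -2.0e-04 -1.0e+00] shift mm [ 1.6 14.4 65.2] j [ 0.17  0.    2.01 -0.    1.13  0.28] F [-0.2  0.9 -0.3]
turn z 0.1138815160070692
```

```bash
python3 -m inch '[[[0.5,0.0016,0.0144,0,0,0,0],[0.5,0,0,0.02,0,0,0],[0.5,0,0,0.02,0,0,0],[0.5,0,0,0.01,0,0,0],[0.5,0,0,0,0,0,0]]]'
python3 - <<'E'
from h import *
feel(); s,R=st(); p=s["position"]
print(((proj('side',p)-[235,150]+.5)*7).round(), ((proj('side',p+[0,0,.028])-[235,150]+.5)*7).round())
for n,(x,y,w,h) in (("side",(235,150,110,80)),):
    a=read_camera(n)[y:y+h,x:x+w,::-1]; a=(np.power(a/255.,.5)*255).astype(np.uint8); k=7 if n=="side" else 6; cv2.imwrite(f"pics/{n}5.png",cv2.resize(a,None,fx=k,fy=k,interpolation=cv2.INTER_CUBIC))
E
```

```text
time: 10.12
position: [0.516, 0.1118, 0.1]
ee_rot: [-2.337, -2.099, 0.002]
ft_force: [-0.1, 0.4, 0.1]
finger_gap: 0.498
t 10.12 ang 83.45 rad 49.9mm xyaw 83.9  push -0.2  radial 0.4 fz 0.1 Mz -0.00 tipz 0.1000 gap 0.498 j6 0.27
[388. 502.] [393. 445.]
```

View pics/side5.png

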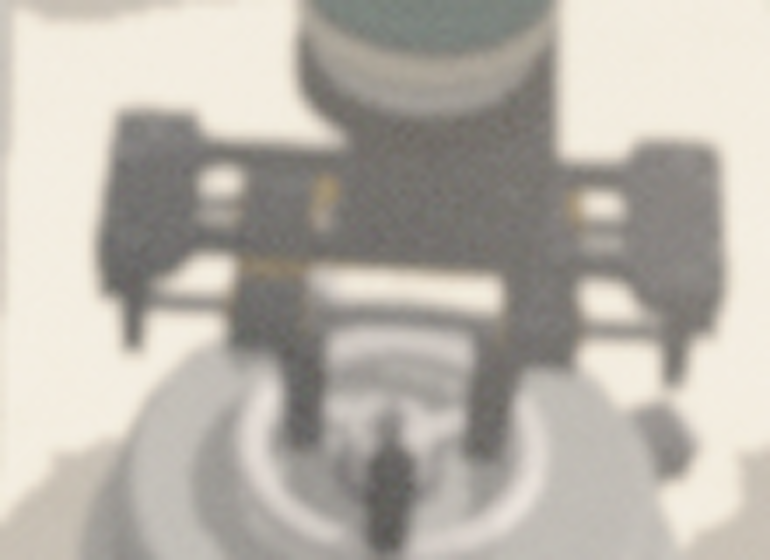

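```bash
python3 -m inch '[[[0.5,0,0,0.009,0,0,0],[0.5,0,0,0.009,0,0,0],[0.3,0,0,0,0,0,0],[0.2,0,0,0,0,0,0],[0.1,0,0,0,0,0,0],[0,0,0,0,0,0,0],[0,0,0,0,0,0,0]]]' 15
python3 - <<'E'
from h import *
feel(); s,R=st(); p=s["position"]
print(((proj('side',p)-[235,150]+.5)*7).round(), ((proj('side',p+[0,0,.028])-[235,150]+.5)*7).round())
for n,(x,y,w,h) in (("side",(235,150,110,80)),):
    a=read_camera(n)[y:y+h,x:x+w,::-1]; a=(np.power(a/255.,.5)*255).astype(np.uint8); k=7 if n=="side" else 6; cv2.imwrite(f"pics/{n}6.png",cv2.resize(a,None,fx=k,fy=k,interpolation=cv2.INTER_CUBIC))
E
```

```text
time: 11.05
position: [0.5159, 0.112, 0.0831]
ee_rot: [-2.338, -2.098, 0.001]
ft_force: [-2.4, 1.2, 3.5]
finger_gap: 0.194
t 11.05 ang 83.54 rad 50.1mm xyaw 83.8  push -2.6  radial 1.0 fz 3.5 Mz -0.06 tipz 0.0831 gap 0.194 j6 0.27
[386. 535.] [390. 480.]
```

View pics/side6.png

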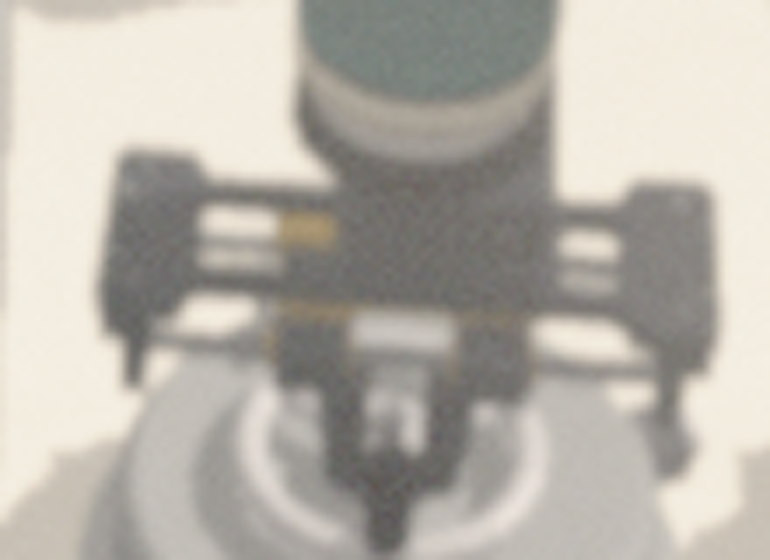

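```bash
python3 -m inch '[[[0.35,0,0,0,0,0,0],[0.35,0,0,0.006,0,0,0],[0.35,0,0,0.006,0,0,0],[0.35,0,0,0.006,0,0,0],[0.35,0,0,0,0,0,0]]]' 
python3 -m inch '[[[0.1,0,0,0,0,0,0],[0,0,0,0,0,0,0],[0,0,0,0,0,0,0]]]' 30 
python3 -c "
from h import *
feel()"
```

```text
time: 11.72
position: [0.5155, 0.1118, 0.0639]
ee_rot: [-2.337, -2.098, 0.002]
ft_force: [0.2, -0.3, 0.3]
finger_gap: 0.35
time: 12.1
position: [0.5159, 0.112, 0.065]
ee_rot: [-2.338, -2.098, 0.001]
ft_force: [-2.1, -0.2, 1.5]
finger_gap: 0.196
t 12.10 ang 83.55 rad 50.1mm xyaw 83.8  push -2.0  radial -0.4 fz 1.5 Mz 0.03 tipz 0.0650 gap 0.196 j6 0.27
```

Now solidly on the handle. Resume turning, reading every 4° then every 2°.

```bash
python3 -m inch '[[[0,-0.00003,-0.00174,0,0,0,-2],[0,-0.00003,-0.00174,0,0,0,-2]]]' >/dev/null; python3 -c "
from h import *
feel()"
python3 -m inch '[[[0,-0.00003,-0.00174,0,0,0,-2]]]' >/dev/null; python3 -c "
from h import *
feel()"
python3 -m inch '[[[0,-0.00003,-0.00174,0,0,0,-2]]]' >/dev/null; python3 -c "
from h import *
feel()"
python3 -m inch '[[[0,-0.00003,-0.00174,0,0,0,-2]]]' >/dev/null; python3 -c "
from h import *
feel()"
python3 -m inch '[[[0,-0.00003,-0.00174,0,0,0,-2]]]' >/dev/null; python3 -c "
from h import *
feel()"
python3 -m inch '[[[0,-0.00003,-0.00174,0,0,0,-2]]]' >/dev/null; python3 -c "
from h import *
feel()"
```

```text
t 12.35 ang 84.18 rad 50.1mm xyaw 88.0  push 9.0  radial -0.1 fz -7.4 Mz 0.02 tipz 0.0651 gap 0.193 j6 0.20
t 12.47 ang 84.82 rad 50.1mm xyaw 90.0  push 10.7  radial 0.7 fz -10.6 Mz -0.02 tipz 0.0652 gap 0.193 j6 0.17
t 12.60 ang 86.30 rad 50.1mm xyaw 92.0  push 11.4  radial 0.8 fz -10.5 Mz 0.04 tipz 0.0652 gap 0.196 j6 0.13
t 12.72 ang 88.03 rad 50.1mm xyaw 94.0  push 12.3  radial 0.7 fz -12.5 Mz -0.03 tipz 0.0652 gap 0.191 j6 0.10
t 12.85 ang 89.79 rad 50.1mm xyaw 96.0  push 13.4  radial 0.3 fz -12.0 Mz -0.04 tipz 0.0652 gap 0.193 j6 0.07
t 12.97 ang 91.65 rad 50.0mm xyaw 98.0  push 13.0  radial 0.5 fz -13.1 Mz 0.00 tipz 0.0652 gap 0.193 j6 0.03
```

```bash
python3 -m inch '[[[0,-0.00003,-0.00174,0,0,0,-2],[0,-0.00003,-0.00174,0,0,0,-2]]]' >/dev/null; python3 -c "
from h import *
feel()"
python3 -m inch '[[[0,-0.00003,-0.00174,0,0,0,-2]]]' >/dev/null; python3 -c "
from h import *
feel()"
python3 -m inch '[[[0,-0.00003,-0.00174,0,0,0,-2]]]' >/dev/null; python3 -c "
from h import *
feel()"
python3 -m inch '[[[0,-0.00003,-0.00174,0,0,0,-2]]]' >/dev/null; python3 -c "
from h import *
feel()"
python3 -m inch '[[[0,-0.00003,-0.00174,0,0,0,-2]]]' >/dev/null; python3 -c "
from h import *
feel()"
python3 -m inch '[[[0,-0.00003,-0.00174,0,0,0,-2]]]' >/dev/null; python3 -c "
from h import *
feel()"
python3 -m inch '[[[0,-0.00003,-0.00174,0,0,0,-2]]]' >/dev/null; python3 -c "
from h import *
feel()"
```

```text
t 13.22 ang 95.67 rad 49.9mm xyaw 101.9  push 12.9  radial 1.7 fz -12.7 Mz -0.00 tipz 0.0652 gap 0.194 j6 -0.04
t 13.35 ang 97.82 rad 49.9mm xyaw 103.9  push 11.9  radial 1.3 fz -11.7 Mz 0.02 tipz 0.0652 gap 0.195 j6 -0.07
t 13.47 ang 100.04 rad 49.9mm xyaw 105.9  push 12.4  radial 1.6 fz -11.6 Mz -0.02 tipz 0.0652 gap 0.194 j6 -0.11
t 13.60 ang 102.41 rad 49.8mm xyaw 107.9  push 10.7  radial 1.3 fz -11.2 Mz -0.02 tipz 0.0652 gap 0.193 j6 -0.14
t 13.72 ang 104.82 rad 49.8mm xyaw 109.9  push 9.1  radial 1.3 fz -9.6 Mz 0.02 tipz 0.0652 gap 0.196 j6 -0.18
t 13.85 ang 107.32 rad 49.8mm xyaw 111.9  push 8.7  radial 0.6 fz -8.5 Mz 0.04 tipz 0.0652 gap 0.197 j6 -0.22
t 13.97 ang 109.80 rad 49.7mm xyaw 113.9  push 8.3  radial 0.4 fz -8.1 Mz 0.03 tipz 0.0652 gap 0.194 j6 -0.25
```

```bash
python3 -m inch '[[[0,-0.00003,-0.00174,0,0,0,-2]]]' >/dev/null; python3 -c "
from h import *
feel()"
python3 -m inch '[[[0,-0.00003,-0.00174,0,0,0,-2]]]' >/dev/null; python3 -c "
from h import *
feel()"
python3 -m inch '[[[0,-0.00001,-0.00087,0,0,0,-1]]]' >/dev/null; python3 -c "
from h import *
feel()"
python3 -m inch '[[[0,-0.00001,-0.00087,0,0,0,-1]]]' >/dev/null; python3 -c "
from h import *
feel()"
python3 -m inch '[[[0,-0.00001,-0.00087,0,0,0,-1]]]' >/dev/null; python3 -c "
from h import *
feel()"
```

```text
t 14.10 ang 112.32 rad 49.7mm xyaw 115.9  push 6.1  radial 0.9 fz -5.6 Mz 0.03 tipz 0.0651 gap 0.195 j6 -0.29
t 14.22 ang 114.82 rad 49.6mm xyaw 117.9  push 5.2  radial -0.0 fz -4.6 Mz -0.01 tipz 0.0651 gap 0.193 j6 -0.32
t 14.35 ang 116.54 rad 49.6mm xyaw 118.9  push 3.5  radial 0.6 fz -3.3 Mz 0.02 tipz 0.0651 gap 0.189 j6 -0.34
t 14.47 ang 118.36 rad 49.6mm xyaw 119.9  push 4.2  radial 0.5 fz -3.0 Mz -0.04 tipz 0.0651 gap 0.194 j6 -0.36
t 14.60 ang 119.91 rad 49.6mm xyaw 120.9  push 3.4  radial -0.7 fz -1.8 Mz 0.03 tipz 0.0651 gap 0.193 j6 -0.38
```

```bash
python3 -m inch '[[[0,-0.00001,-0.00087,0,0,0,-1]]]' >/dev/null; python3 -c "
from h import *
feel()"
python3 -m inch '[[[0,-0.00001,-0.00087,0,0,0,-1]]]' >/dev/null; python3 -c "
from h import *
feel()"
python3 -m inch '[[[0,-0.00001,-0.00087,0,0,0,-1]]]' >/dev/null; python3 -c "
from h import *
feel()"
```

```text
t 14.72 ang 121.12 rad 49.6mm xyaw 121.9  push 3.8  radial -0.5 fz -2.0 Mz -0.01 tipz 0.0651 gap 0.196 j6 -0.39
t 14.85 ang 122.22 rad 49.6mm xyaw 122.9  push 3.1  radial -0.9 fz -1.7 Mz 0.02 tipz 0.0651 gap 0.195 j6 -0.41
t 14.97 ang 123.19 rad 49.6mm xyaw 123.9  push 3.2  radial 0.4 fz -0.7 Mz 0.01 tipz 0.0651 gap 0.195 j6 -0.43
```

```bash
python3 -m inch '[[[0,0,0,0,0,0,0],[0,0,0,0,0,0,0]]]' >/dev/null; python3 -c "
from h import *
feel()"
python3 -m inch '[[[0.4,0,0,0,0,0,0],[0.4,0,0,0,0,0,0],[0.4,0,0,0,0,0,0],[0.5,0,0,-0.04,0,0,0],[0.5,0,0,-0.05,0,0,0],[0.5,0,0,-0.03,0,0,0],[0.5,0,0,0,0,0,0]]]'
python3 -c "
from h import *
feel(); go([.4605,.2772,.19],109.4)"
```

```text
t 15.22 ang 123.37 rad 49.6mm xyaw 123.8  push 1.1  radial -0.6 fz 0.2 Mz 0.03 tipz 0.0650 gap 0.196 j6 -0.43
time: 16.1
position: [0.4853, 0.1042, 0.188]
ee_rot: [1.477, 2.767, 0.006]
ft_force: [0.1, 0.7, 0.2]
finger_gap: 0.502
t 16.10 ang 120.78 rad 48.9mm xyaw 123.8  push 0.5  radial 0.6 fz 0.2 Mz 0.01 tipz 0.1880 gap 0.502 j6 -0.43
t 16.1 tcp [0.4853 0.1042 0.188 ] xyaw 123.82 yyaw 33.82 zdir [ 0.006  0.001 -1.   ] shift mm [157.5  75.7  -2. ] j [ 0.16 -0.07  2.01  0.    1.2  -0.43] F [0.1 0.7 0.2]
turn z 14.418813074847037
```

```bash
python3 -m inch '[[[0.5,0.04,0.019,0,0,0,0],[0.5,0.04,0.019,0,0,0,0],[0.5,0.04,0.019,0,0,0,0],[0.5,0.038,0.019,0,0,0,0],[0.5,0,0,0,0,0,7],[0.5,0,0,0,0,0,7.4],[0.5,0,0,0,0,0,0]]]' >/dev/null
python3 - <<'E'
from h import *
go([.4605,.2772,.065],109.4)
a=read_camera("side")[180:330,235:385,::-1]; cv2.imwrite("pics/s7.png",cv2.resize(a,None,fx=4,fy=4,interpolation=cv2.INTER_CUBIC))
a=read_camera("top")[170:290,110:290,::-1]; cv2.imwrite("pics/t7.png",cv2.resize(a,None,fx=4.4,fy=4.4,interpolation=cv2.INTER_CUBIC))
E
```

```text
t 16.975 tcp [0.4572 0.277  0.1828] xyaw 109.52 yyaw 19.52 zdir [-0.003  -0.0016 -1.    ] shift mm [ -0.8   3.6 117.8] j [ 0.5   0.02  1.93 -0.    1.2   0.16] F [ 0.1 -0.1 -0. ]
turn z 0.12149574846714017
```

View pics/s7.png

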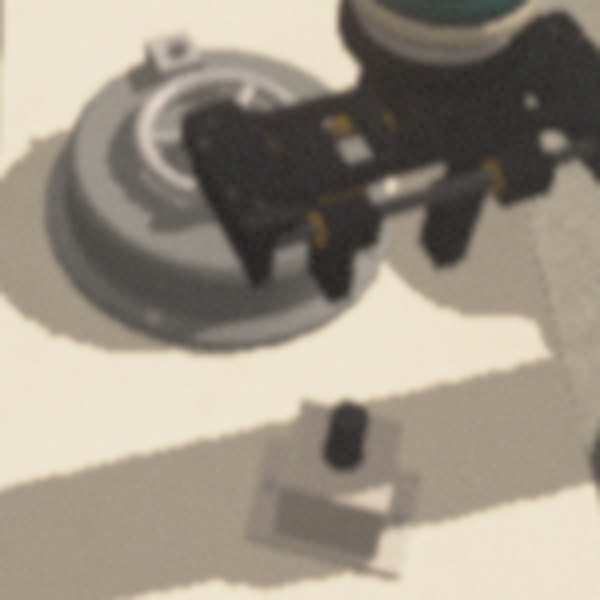

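View pics/t7.png

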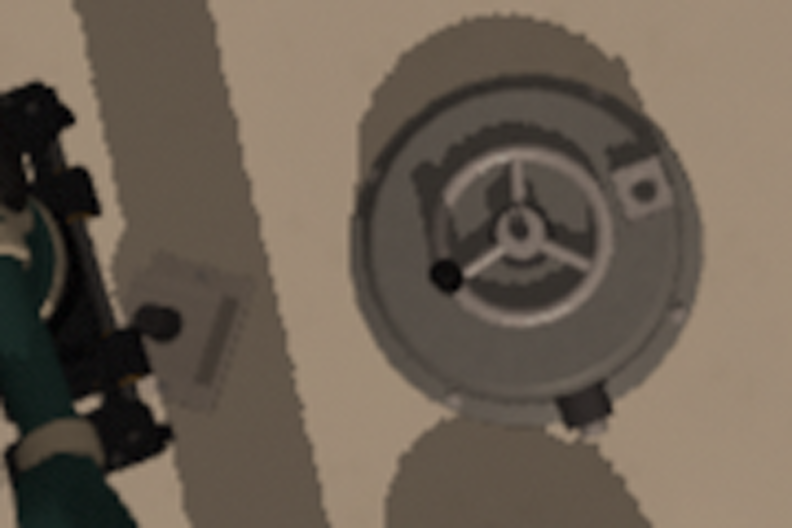

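```bash
python3 -m inch '[[[0.5,-0.0008,0.0036,0.03,0,0,0],[0.5,0,0,0.03,0,0,0],[0.5,0,0,0.025,0,0,0],[0.5,0,0,0,0,0,0],[0.5,0,0,0,0,0,0]]]' >/dev/null
python3 - <<'E'
from h import *
go([.4605,.2772,.037],109.4)
s,R=st();p=s["position"]
P=lambda q:((proj("side",np.array(q))-[285,230]+.5)*8).round()
print(P(p),P(p+[0,0,.027]),"pin head lo/mid/top",[P([.4605,.2772,z]) for z in(.056,.078,.094)])
a=read_camera("side")[230:304,285:370,::-1]; cv2.imwrite("pics/s8.png",cv2.resize((np.power(a/255.,.6)*255).astype(np.uint8),None,fx=8,fy=8,interpolation=cv2.INTER_CUBIC))
E
```

```text
t 17.7 tcp [0.4625 0.2779 0.1006] xyaw 109.44 yyaw 19.44 zdir [ 7.e-04  4.e-04 -1.e+00] shift mm [ 0.  -2.2 63.6] j [0.49 0.1  2.   0.   1.03 0.16] F [-0.2 -0.5  0.3]
turn z 0.037095828826636534
[296. 418.] [307. 358.] pin head lo/mid/top [array([286., 510.]), array([294., 465.]), array([301., 430.])]
```

View pics/s8.png

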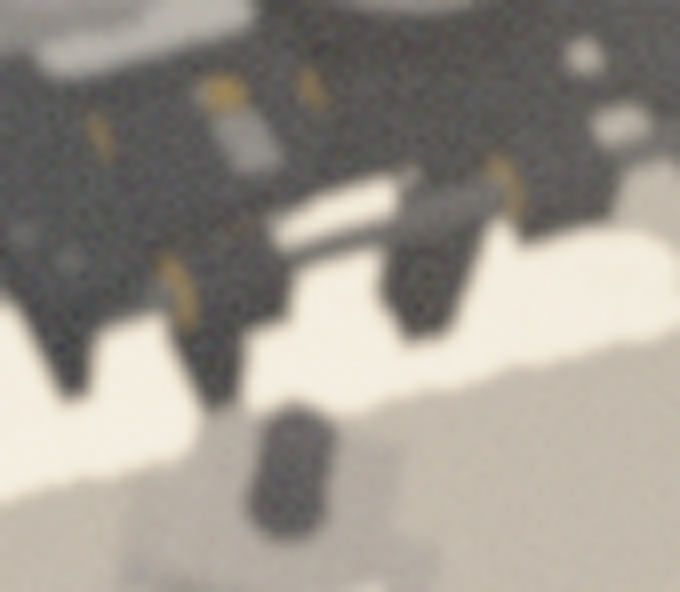

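```bash
python3 -m inch '[[[0.5,0,-0.001,0.02,0,0,0],[0.5,0,0,0.02,0,0,0],[0.5,0,0,0.01,0,0,0],[0.5,0,0,0,0,0,0]]]'
python3 -m inch '[[[0.4,0,0,0.006,0,0,0],[0.4,0,0,0.006,0,0,0],[0.4,0,0,0,0,0,0]]]'
python3 - <<'E'
from h import *
go([.4605,.2772,.036],109.4)
s,R=st();p=s["position"]
P=lambda q:((proj("side",np.array(q))-[285,240]+.5)*8).round()
print(P(p),P(p+[0,0,.028]),"pin head lo/mid/top",[P([.4605,.2772,z]) for z in(.056,.078,.094)])
a=read_camera("side")[240:314,285:370,::-1]; cv2.imwrite("pics/s9.png",cv2.resize((np.power(a/255.,.6)*255).astype(np.uint8),None,fx=8,fy=8,interpolation=cv2.INTER_CUBIC))
E
```

```text
time: 18.25
position: [0.4611, 0.2775, 0.05]
ee_rot: [-1.815, -2.564, 0.0]
ft_force: [-0.4, 0.3, -0.4]
finger_gap: 0.501
time: 18.62
position: [0.4607, 0.2773, 0.0375]
ee_rot: [-1.815, -2.564, 0.001]
ft_force: [-0.2, -0.2, -1.0]
finger_gap: 0.401
t 18.625 tcp [0.4607 0.2773 0.0375] xyaw 109.42 yyaw 19.42 zdir [-7.e-04 -4.e-04 -1.e+00] shift mm [-0.  -0.3  1.5] j [0.5  0.18 2.05 0.   0.91 0.16] F [-0.2 -0.2 -1. ]
turn z 0.017018912553567134
[278. 468.] [288. 411.] pin head lo/mid/top [array([286., 430.]), array([294., 385.]), array([301., 350.])]
```

View pics/s9.png

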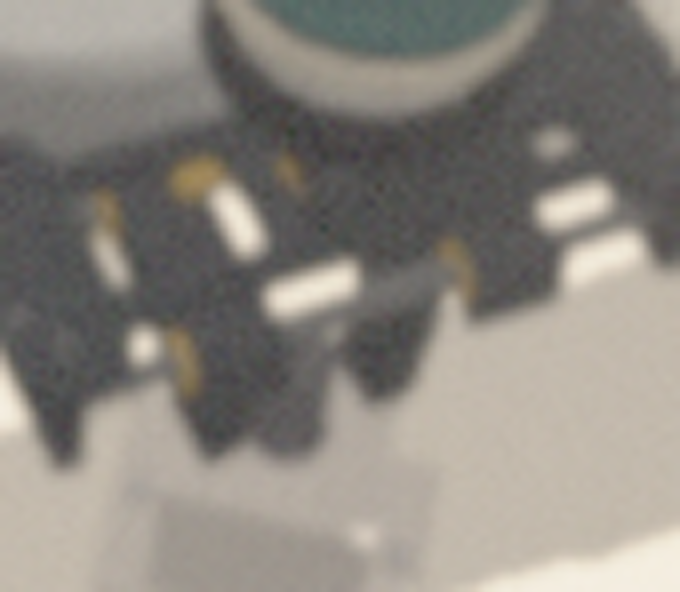

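```bash
python3 -m inch '[[[0.3,0,0,0.001,0,0,0],[0.2,0,0,0,0,0,0],[0.1,0,0,0,0,0,0],[0,0,0,0,0,0,0],[0,0,0,0,0,0,0]]]' 20
python3 -m inch '[[[0,0,0,-0.003,0,0,0],[0,0,0,-0.003,0,0,0],[0,0,0,0,0,0,0]]]'
```

```text
time: 19.3
position: [0.4611, 0.2775, 0.037]
ee_rot: [1.815, 2.564, 0.0]
ft_force: [-0.3, -0.3, 0.7]
finger_gap: 0.219
time: 19.68
position: [0.4614, 0.2776, 0.0433]
ee_rot: [1.815, 2.564, 0.001]
ft_force: [0.4, 0.3, -1.4]
finger_gap: 0.217
```

```bash
python3 -m inch '[[[0,0,0,-0.03,0,0,0],[0,0,0,-0.045,0,0,0],[0,0,0,-0.045,0,0,0],[0,0,0,-0.018,0,0,0],[0,0,0,0,0,0,0]]]'
python3 - <<'E'
from h import *
go([.536,-.0125,.18],109.4)
a=read_camera("side")[180:320,235:385,::-1]; cv2.imwrite("pics/s10.png",cv2.resize((np.power(a/255.,.6)*255).astype(np.uint8),None,fx=4,fy=4,interpolation=cv2.INTER_CUBIC))
# refine bush
im=read_camera("top"); cv2.imwrite("pics/t10.png",im[:,:,::-1])
c=im[195:232,240:275,::-1]; cv2.imwrite("pics/t10b.png",cv2.resize((np.power(c/255.,.6)*255).astype(np.uint8),None,fx=16,fy=16,interpolation=cv2.INTER_CUBIC))
E
```

```text
time: 20.3
position: [0.4618, 0.2779, 0.1819]
ee_rot: [1.814, 2.563, 0.004]
ft_force: [0.3, -0.1, -1.1]
finger_gap: 0.22
t 20.3 tcp [0.4618 0.2779 0.1819] xyaw 109.42 yyaw 19.42 zdir [ 0.0023  0.0012 -1.    ] shift mm [-298.5  -26.6    1.7] j [0.5  0.02 1.93 0.   1.19 0.16] F [ 0.3 -0.1 -1.1]
turn z 0.015246541127794444
```

View pics/s10.png

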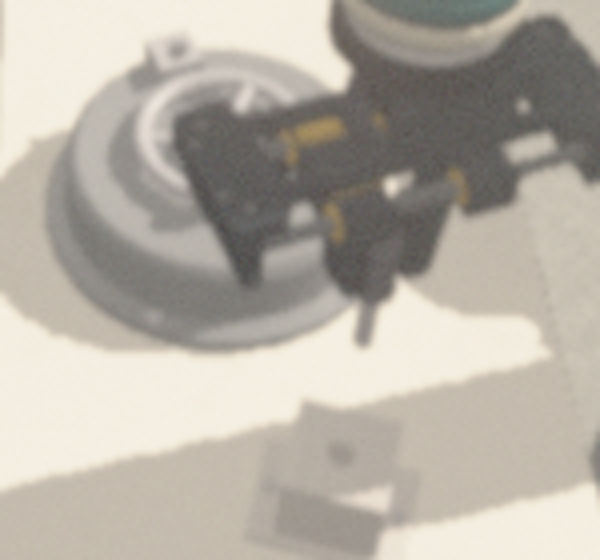

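View pics/t10b.png

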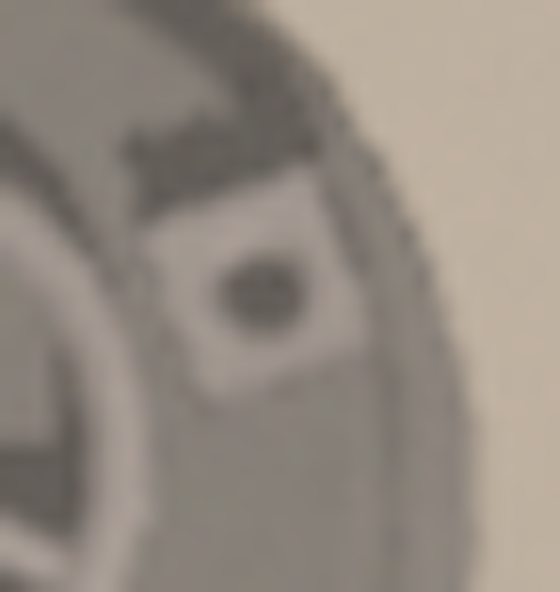

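Run:
```python
from h import *
S=lambda x,y:((x+.5)/4-.5+235,(y+.5)/4-.5+180)
r=plane("side",*S(342,454),.056); b=plane("side",*S(176,48),.074); bt=plane("top",(263.5)/16-.5+240,(291.5)/16-.5+195,.074)
print("rest hole side",r.round(4),"bush side",b.round(4),"bush top",bt.round(4))
d=bt[:2]-C; print(np.hypot(*d),yaw(d)); print("tri",tri(((263.5)/16-.5+240,(291.5)/16-.5+195),S(176,48)).round(4))
print("foot pred",((proj("side",np.array([.4618,.2779,.155]))-[235,180]+.5)*4).round(), "foot at rest-read tcp x,y")
im=read_camera("side")[180:215,265:300,::-1]; cv2.imwrite("pics/s11.png",cv2.resize(np.clip(im*1.0,0,255).astype(np.uint8),None,fx=16,fy=16,interpolation=cv2.INTER_CUBIC))
im=read_camera("side")[275:310,305:340,::-1]; cv2.imwrite("pics/s12.png",cv2.resize(np.clip(im*1.0,0,255).astype(np.uint8),None,fx=16,fy=16,interpolation=cv2.INTER_CUBIC))
```

```text
rest hole side [0.4606 0.2768 0.056 ] bush side [ 0.5358 -0.0135  0.074 ] bush top [ 0.5359 -0.0114  0.074 ]
0.0779667660403151 -70.83504726138739
tri [ 0.5358 -0.0115  0.0759]
foot pred [361. 347.] foot at rest-read tcp x,y
```

View pics/s11.png

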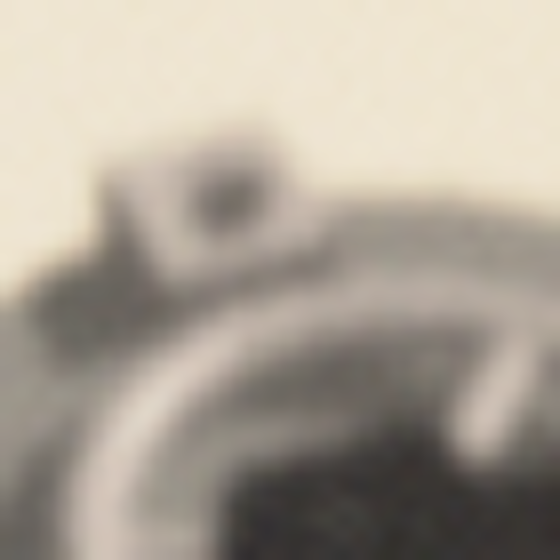

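View pics/s12.png

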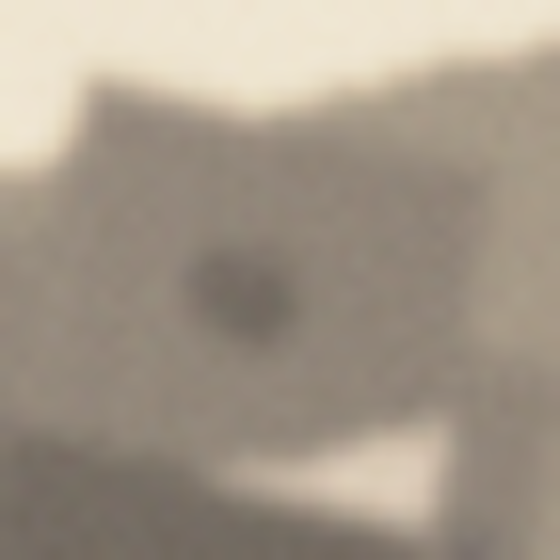

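```bash
python3 -m inch '[[[0,-0.0372,-0.0034,0,0,0,0],[0,-0.0372,-0.0034,0,0,0,0],[0,-0.0372,-0.0034,0,0,0,0],[0,-0.0372,-0.0034,0,0,0,0],[0,-0.0372,-0.0034,0,0,0,0],[0,-0.0372,-0.0034,0,0,0,0],[0,-0.0372,-0.0034,0,0,0,0],[0,-0.0372,-0.0034,0,0,0,0],[0,0,0,0,0,0,0],[0,0,0,0,0,0,0]]]' >/dev/null
python3 - <<'E'
from h import *
go([.5362,-.0118,.11],109.4); s,R=st(); p=s["position"]
q=lambda z:((proj("side",np.array([p[0],p[1],z]))-[235,150]+.5)*7).round()
print("foot",q(p[2]-.027),"mouth",((proj("side",np.array([.5362,-.0118,.074]))-[235,150]+.5)*7).round())
a=read_camera("side")[150:230,235:345,::-1]; cv2.imwrite("pics/s13.png",cv2.resize((np.power(a/255.,.6)*255).astype(np.uint8),None,fx=7,fy=7,interpolation=cv2.INTER_CUBIC))
E
```

```text
t 21.75 tcp [ 0.5334 -0.0119  0.1794] xyaw 109.38 yyaw 19.38 zdir [-2.8e-03  7.0e-04 -1.0e+00] shift mm [-0.9  2.9 69.4] j [-0.07  0.02  1.94  0.    1.19 -0.41] F [ 0.6  1.1 -0.2]
turn z -0.023384039834581927
foot [323. 138.] mouth [308. 298.]
```

View pics/s13.png

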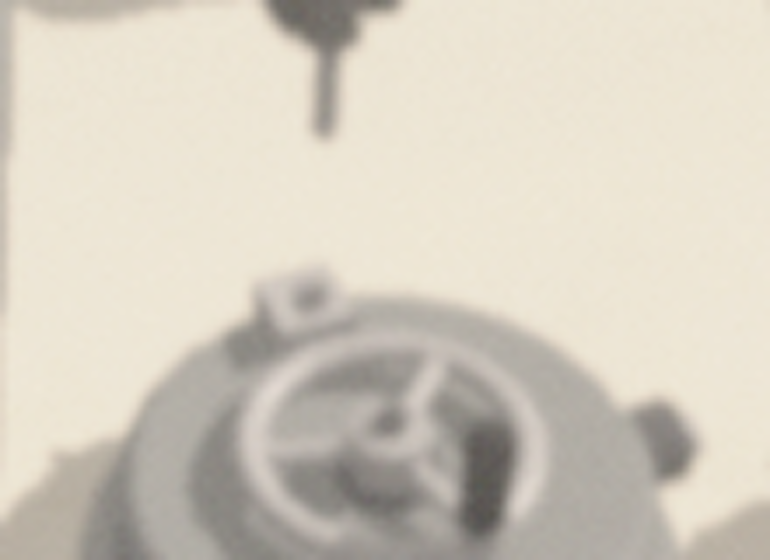

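```bash
python3 -m inch '[[[0,-0.0004,0.0015,0.02,0,0,0],[0,0,0,0.02,0,0,0],[0,0,0,0.018,0,0,0],[0,0,0,0.008,0,0,0],[0,0,0,0,0,0,0],[0,0,0,0,0,0,0],[0,0,0,0,0,0,0]]]' >/dev/null
python3 - <<'E'
from h import *
go([.5362,-.0118,.10],109.4); s,R=st(); p=s["position"]
q=lambda z:((proj("side",np.array([p[0],p[1],z]))-[255,165]+.5)*12).round()
print("foot",q(p[2]-.027),"mouth",((proj("side",np.array([.5362,-.0118,.074]))-[255,165]+.5)*12).round())
a=read_camera("side")[165:215,255:315,::-1]; cv2.imwrite("pics/s14.png",cv2.resize((np.power(a/255.,.6)*255).astype(np.uint8),None,fx=12,fy=12,interpolation=cv2.INTER_CUBIC))
E
```

```text
t 22.675 tcp [ 0.5366 -0.0122  0.1158] xyaw 109.41 yyaw 19.41 zdir [ 1.6e-03 -1.0e-04 -1.0e+00] shift mm [ 0.5 -0.3 15.8] j [-0.07  0.08  2.    0.    1.06 -0.41] F [-0.2  0.1 -1.1]
turn z 0.010053441292200205
foot [288. 280.] mouth [288. 331.]
```

View pics/s14.png

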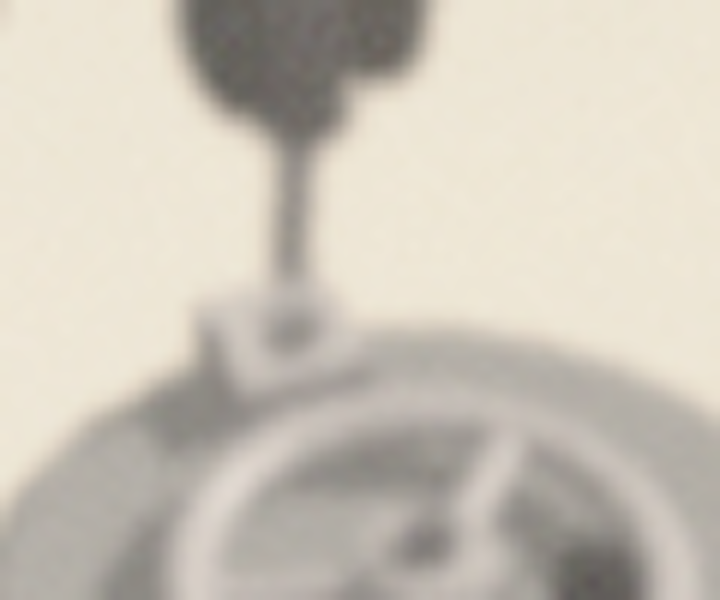

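```bash
python3 -m inch '[[[0,0.0003,-0.0002,0.005,0,0,0],[0,0,0,0.005,0,0,0],[0,0,0,0.004,0,0,0],[0,0,0,0,0,0,0]]]'
python3 -m inch '[[[0,0,0,0.002,0,0,0],[0,0,0,0.002,0,0,0],[0,0,0,0,0,0,0]]]'
python3 -m inch '[[[0,0,0,0.002,0,0,0],[0,0,0,0.002,0,0,0],[0,0,0,0,0,0,0]]]'
```

```text
time: 23.22
position: [0.5351, -0.0119, 0.1002]
ee_rot: [-1.814, -2.563, 0.001]
ft_force: [-0.2, -0.1, -1.7]
finger_gap: 0.218
time: 23.6
position: [0.536, -0.0118, 0.097]
ee_rot: [1.815, 2.564, 0.001]
ft_force: [0.7, -0.7, -1.8]
finger_gap: 0.219
time: 23.98
position: [0.5359, -0.0118, 0.0929]
ee_rot: [1.815, 2.564, 0.001]
ft_force: [2.0, 1.1, -1.9]
finger_gap: 0.219
```

```bash
python3 -m inch '[[[0,0,0,0.003,0,0,0],[0,0,0,0.003,0,0,0],[0,0,0,0.002,0,0,0],[0,0,0,0,0,0,0]]]'
python3 -m inch '[[[0,0,0,0.002,0,0,0],[0,0,0,0.002,0,0,0],[0,0,0,0,0,0,0]]]'
python3 -m inch '[[[0,0,0,0.002,0,0,0],[0,0,0,0.002,0,0,0],[0,0,0,0,0,0,0]]]'
```

```text
time: 24.48
position: [0.5358, -0.0119, 0.0847]
ee_rot: [1.815, 2.564, 0.0]
ft_force: [2.7, 1.1, -1.6]
finger_gap: 0.216
time: 24.85
position: [0.5358, -0.0119, 0.0808]
ee_rot: [1.815, 2.564, 0.001]
ft_force: [3.3, 2.1, -1.0]
finger_gap: 0.218
time: 25.22
position: [0.5358, -0.0118, 0.0768]
ee_rot: [1.815, 2.564, 0.001]
ft_force: [4.0, 1.3, -2.0]
finger_gap: 0.221
```

```bash
python3 -m inch '[[[0,0,0.0008,0.001,0,0,0],[0,0,0,0.002,0,0,0],[0,0,0,0,0,0,0]]]'
python3 -m inch '[[[0,0,0.0003,0.003,0,0,0],[0,0,0,0.003,0,0,0],[0,0,0,0,0,0,0]]]'
python3 -m inch '[[[0,0,0,0.002,0,0,0],[0,0,0,0.002,0,0,0],[0,0,0,0,0,0,0]]]'
```

```text
time: 25.6
position: [0.536, -0.0117, 0.0734]
ee_rot: [-1.815, -2.564, 0.001]
ft_force: [1.7, 1.7, -1.9]
finger_gap: 0.219
time: 25.98
position: [0.5361, -0.0115, 0.0672]
ee_rot: [-1.814, -2.563, 0.001]
ft_force: [1.8, 0.2, -1.8]
finger_gap: 0.215
time: 26.35
position: [0.5363, -0.0116, 0.0636]
ee_rot: [-1.815, -2.564, 0.001]
ft_force: [0.4, 0.7, -1.7]
finger_gap: 0.222
```

The pin has passed the flange level (TCP 0.079) freely, so the slot is under the bush. I'll go down to just above seated, then release.

```bash
python3 -m inch '[[[0,0,0,0.002,0,0,0],[0,0,0,0.002,0,0,0],[0,0,0,0,0,0,0]]]'
python3 -m inch '[[[0,0,0,0.002,0,0,0],[0,0,0,0.001,0,0,0],[0,0,0,0,0,0,0]]]'
python3 -m inch '[[[0,0,0,0.001,0,0,0],[0,0,0,0,0,0,0]]]'
```

```text
time: 26.72
position: [0.5363, -0.0115, 0.0596]
ee_rot: [-1.815, -2.564, 0.001]
ft_force: [0.8, -0.1, -0.6]
finger_gap: 0.22
time: 27.1
position: [0.5365, -0.0115, 0.0567]
ee_rot: [-1.815, -2.564, 0.0]
ft_force: [-0.5, 0.8, -1.2]
finger_gap: 0.217
time: 27.35
position: [0.5366, -0.0115, 0.0558]
ee_rot: [-1.815, -2.564, 0.0]
ft_force: [0.2, 0.0, -1.2]
finger_gap: 0.219
```

```bash
python3 -m inch '[[[0.26,0,0,0,0,0,0],[0.32,0,0,0,0,0,0],[0.4,0,0,0,0,0,0],[0.4,0,0,0,0,0,0]]]'
python3 -m inch '[[[0.4,0,0,-0.01,0,0,0],[0.4,0,0,-0.03,0,0,0],[0.4,0,0,-0.05,0,0,0],[0.4,0,0,-0.05,0,0,0],[0.4,0,0,0,0,0,0],[0.4,0,0,0,0,0,0]]]'
python3 - <<'E'
from h import *
P=lambda q:((proj("side",np.array(q))-[235,150]+.5)*7).round()
print("head underside/mid/top seated",[P([.5362,-.0118,z]) for z in(.074,.096,.112)])
a=read_camera("side")[150:230,235:345,::-1]; cv2.imwrite("pics/s15.png",cv2.resize((np.power(a/255.,.6)*255).astype(np.uint8),None,fx=7,fy=7,interpolation=cv2.INTER_CUBIC))
E
```

```text
time: 27.85
position: [0.5368, -0.0116, 0.056]
ee_rot: [1.815, 2.564, 0.0]
ft_force: [-0.6, 0.1, -0.1]
finger_gap: 0.401
time: 28.6
position: [0.5365, -0.0115, 0.1961]
ee_rot: [1.815, 2.564, 0.0]
ft_force: [-0.3, -0.4, -0.2]
finger_gap: 0.402
head underside/mid/top seated [array([308., 298.]), array([310., 255.]), array([311., 223.])]
```

View pics/s15.png

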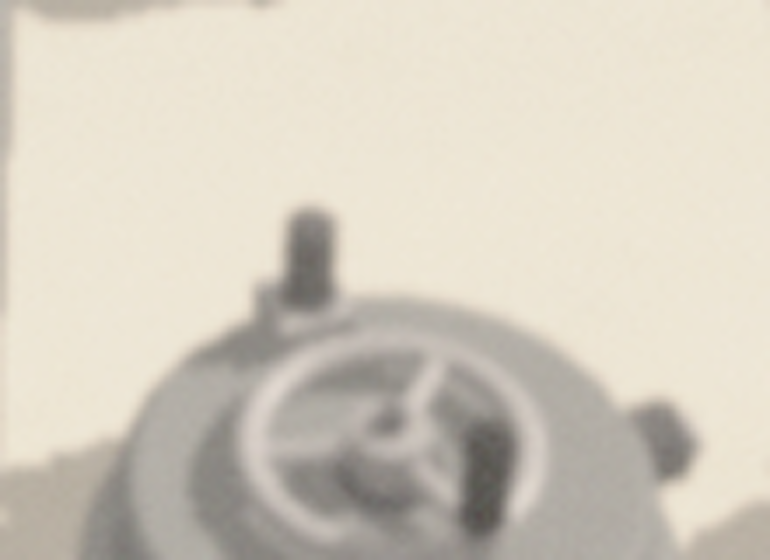

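```bash
python3 -c "
from h import *
s=observe(); print(s['time'],s['ft_force'].round(1),np.abs(s['qd']).max())
print(sign_off())"
```

```text
28.65 [0.  0.6 0.2] 0.01676665818925447
the job is handed in; nothing more can be done
None
```

The handwheel is stopped just past its peak, and the lock pin sits in the bush with its head fully down and the gripper clear. I handed the job in at 28.7 s. No verdict is reported.

**Handwheel**
- I turned it counter-clockwise by its handle for about 78° in all.
- The push was about 7 N at first, climbed to about 13 N, and fell back through 7 N at roughly 66° from the start.
- I stopped about 12–13° past that point. The last readings while it was moving were 3.1–3.2 N, at the upper edge of the 1–3 N expected there. With the arm standing still it read 1.1 N.

**Pin**
- It left its rest freely and went down through the bush, past the flange level, with no upward resistance. Side forces reached about 4 N, and I eased them with a small sideways correction.
- I let go less than 1 mm above the seat. The final side picture shows the head down on the bush, at rows 207–310, where it was predicted for a seated pin. The handle is where I left it.

**What went wrong or disagreed**
- **First grip slipped:** my first hold was too high, on the handle's top edge, and it came off during the climb. The wheel stayed put near 84°, and I gripped again lower down.
- **Fingertip height:** the pictures and that contact put the real fingertips about 25–30 mm higher than the reported tool position. I used that offset from then on, and the later grips and the insertion agreed with it.
- **Bush position:** the two cameras differed by about 2 mm on the bush's position. The pin went in regardless.
- **Not checked:** I did not take a final top view of the tub, beaker and dropper bottle; no move came near them.

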